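Set the drilling jig's stop with its knurled wheel and push the blank home

ROBOT

A 6-joint arm with a two-finger parallel gripper is mounted at the origin on a cart in front of the work surface, level with it; the furniture and walls round the work are solid. World frame = base frame: x ahead of the robot, y to its left, z up, the work surface at z = 0. Lengths are in m, angles in rad, forces in N, time in s.
With the tool pointing down it reaches from about 0.35 to 0.975 m from the base axis. Payload 7.1 kg.
Tool frame: the origin (TCP) lies midway between the tips of the shut fingers; the grasp point (between the pads) lies 19 mm behind it; z points along the fingers, y is the line along which they close (so a half turn about z gives the same grasp; the last joint's range is limited). The gripper opens to 88 mm and grips with 3 to 60 N. Pads are 20 mm wide; open, the fingers measure 115 mm over their backs; the gripper's body (75 mm by 178 mm) begins 61 mm behind the grasp point.
Start: joints at [-1.335, 0.423, 1.63, -0, 1.089, -0.019], TCP at [0.158, -0.605, 0.223] pointing down, gripper open.
Joint ranges: [-3, 3], [-0.9, 2.11], [0.09, 2.58], [-1.31, 4.45], [0.11, 2.69], [-2.54, 2.54]. Speed limits (rad/s): [2.39, 2.39, 3.01, 3.14, 3.14, 3.14].

INTERFACE

Orientations are given as a unit quaternion [w, x, y, z].
In Python, from station import move_pose, movel, movej, command_gripper, wait, inverse_kinematics, read_camera, camera_info, MotionError, job_done, get_time, get_joint_pos, get_qvel, get_effort, get_tcp_pos, get_ee_rot, get_ft_force, get_ft_torque, get_grip_width, get_finger_force gives the robot as it stands. Calls block until the motion is done:
- move_pose(position, orientation): joint-space move of the TCP to a pose.
- movel(position, frame=None, v=0.15, until_force=None): straight line of the TCP; frame=None keeps the orientation; v is the mean speed in m/s. With until_force (N) it stops when the force on the tool has changed by that much, and returns True; else False.
- movej(angles): joint-space move.
- command_gripper(opening): opening from 0.0 (shut) to 1.0 (fully open); the grip force is fixed at half the most; returns when the fingers have stopped.
- wait(seconds).
- inverse_kinematics(position, orientation): joint angles nearest the present ones, or None.
- read_camera(name): name is "side" or "top"; returns the picture (480x640x3 uint8, red, green, blue); there is no depth.
- camera_info(name): a dict with "intrinsics" (3x3 intrinsics, pixels), "T" (4x4, takes a point from camera to world coordinates). Camera axes: x right, y up, looking along -z (the intrinsics and any distortion apply to the point x, -y, -z); pixel columns grow to the right and rows downward; lengths in m; the calibration is good to about 2 mm. A picture is of the moment at which its call begins. camera_info takes no time and is no camera call.
A pose or a line that the arm cannot do raises MotionError and nothing moves.
- job_done(): hands the job in; it is judged then, once.
Readings, each from a call of its own:
- get_time(): time.
- get_joint_pos(): joint angles.
- get_qvel(): joint speeds.
- get_effort(): joint torques, N m.
- get_tcp_pos(): TCP position.
- get_ee_rot(): TCP orientation.
- get_ft_force(): force on the tool from outside, world axes, zero at the start.
- get_ft_torque(): the same for the moment, N m.
- get_grip_width(): opening from 0.0 (shut) to 1.0 (fully open).
- get_finger_force(): force on a finger pad.
Only numpy, scipy, OpenCV 4.12 (cv2) and the standard library are available. Lean on these libraries where they do the work, as an engineer would, in place of code of your own. Each camera call takes 0.05 s, during which the arm holds its last target. There are 200 camera calls.

TASK

Set up the drilling jig for its next hole: with a fingertip, roll the knurled brass wheel at the jig's left end, its top going away from you, until the steel face of the blue stop has closed up level with the red gauge mark on the fence; turn only the wheel, do not push the stop itself. Then push the wooden block, gently and without gripping or lifting it, back against the fence and along it until it sits square against the stop, which must still stand at the mark. Leave the other things on the bench where they are.

Things in the scene. Friction and masses are not known exactly. Their poses are not given: they have to be found in the camera images.
- drill_jig: Drilling jig fixed on the bench: plywood base 150 (x) by 360 (y) by 15 mm; origin: centre of its underside, on the bench; +x to the back, +y left, +z up. Aluminium fence along the back, front face at x = +30, top at z = 45. A dark arm with drill bush comes over the fence at y = 5 to 35, forward to x = -25, z = 50 to 67 (bush down to 40); the block slides under it. (mm)
- knurled_wheel (a joint): Knurled brass wheel, 52 mm diameter, 16 mm wide, a captive nut; axis level, along the jig's y, centre at jig x = 0, y = 157, z = 45 mm. Turn in rad: 0 at the start, grows as its top is rolled to the back (+x of the jig), up to 9.4. Each rad moves the stop 3.18 mm to the right (-y). Takes about 2.5 N at the rim, stays where left; needs several strokes, lifting off between them.
- wheel_top (a point): Highest point of the knurled wheel, 71 mm above the bench, midway in its width; it belongs to the jig and does not turn. Two aluminium cheeks stand beside the wheel at y = 138 to 146 and 168 to 176 mm of the jig, up to 62 mm above the bench; the wheel's top 9 mm are clear.
- stop_block: Blue stop with a flat steel face plate toward -y (right); the wheel's screw drives it along the fence; pushed with over 20 N it yields. Spans jig x = -17 to +29 mm, 27 mm in y, 16 to 57 mm above the bench. Axes as the jig's. Origin in the plane of the steel face, at jig x = 0, at bench height.
- stop_face (a point): Point in the plane of the stop's steel face, at the end of the pointer that reaches from the face over the rule on the fence (jig x = 38.5 mm, z = 47 mm). It has the same jig y as the gauge mark when the stop is set.
- gauge_mark (a point): Gauge mark: centre of the tip (3 mm wide) of the red cursor clipped over the fence, on the line of its white stripe. Same jig x and z as stop_face; at the start 9 to 20 mm to the right (-y of the jig) of the stop's face. Axes as the jig's.
- wood_blank: The work: plywood block with three holes, 62 (x) by 125 (y) by 21 mm, 0.1 to 0.2 kg, loose on the jig's base (its underside 15 mm above the bench), right of the stop. Origin: centre of its underside. Home: long side on the fence (origin at jig x = -1 mm), left end on the stop's face (origin 62.5 mm right of the face).
- pencil_green: Green pencil, 136 mm long, 7 mm thick, lying on the bench in front of the jig. Not to be disturbed.
- tape_yellow: Yellow and black tape measure, 36 by 90 by 62 mm high, standing behind the jig. Not to be disturbed.
- coupler_white: Pale air coupler, 29 mm diameter, 62 mm high, standing behind the jig. Not to be disturbed.
- marker_red: Red and white marker, 135 mm long, 17 mm thick, lying on the bench behind the jig. Not to be disturbed.

How it is judged:
By the outcome, as a careful person would: the job done as asked, in the order asked, and still so for the second after the job is handed in, with the robot touching nothing.
It also fails if it takes over 72 s, if anything falls off the work surface, if the arm or the gripper's body presses on something with over 40 N, if the wrist force passes 120 N, or if a joint passes its speed limit or range.

## Working session

There is one attempt and no reset: what is moved stays moved. The work goes in short steps, each a Python script; the robot and the scene stay as the last script left them, time stands still between calls to the robot, and variables do not carry over. Pictures are saved under pics/ and viewed, at most 10 in all, crops included, and the job is handed in when it is done.

```bash
mkdir -p pics; ls
python3 - <<'E'
from station import *
import cv2
for n in("top","side"):
    c=camera_info(n);print(n,c)
    cv2.imwrite(f"pics/{n}0.png",read_camera(n)[:,:,::-1])
print(get_ee_rot(),get_time())
E
```

```text
pics
top {'intrinsics': array([[552.83576048,   0.        , 317.39292147],
       [  0.        , 552.83576048, 238.69502568],
       [  0.        ,   0.        ,   1.        ]]), 'T': array([[-0.02238298,  0.99654696, -0.07995722,  0.4754665 ],
       [-0.9993355 , -0.02460334, -0.02689286,  0.00622121],
       [-0.02876722,  0.07930214,  0.99643546,  0.91245627],
       [ 0.        ,  0.        ,  0.        ,  1.        ]])}
side {'intrinsics': array([[580.48253568,   0.        , 317.58194905],
       [  0.        , 580.48253568, 237.42771347],
       [  0.        ,   0.        ,   1.        ]]), 'T': array([[-0.99924026, -0.0247689 ,  0.03009007,  0.56779349],
       [ 0.03882333, -0.70025673,  0.71283467,  0.65258943],
       [ 0.00341464,  0.71346129,  0.70068632,  0.67590809],
       [ 0.        ,  0.        ,  0.        ,  1.        ]])}
[-6.66579021e-04  9.91895806e-01  1.27052192e-01 -7.98823221e-05] 0.1
```

View pics/top0.png

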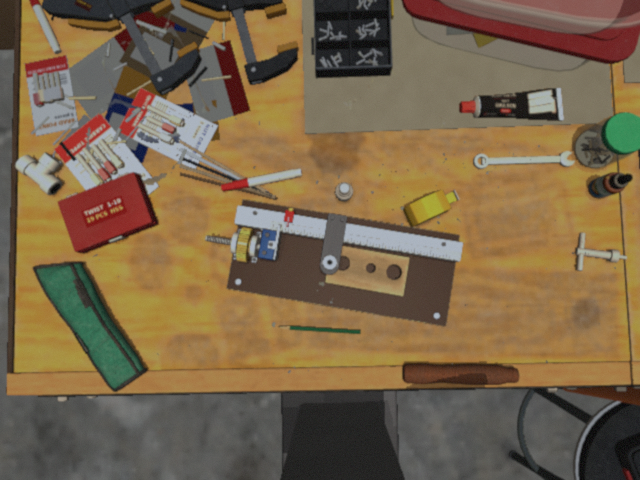

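View pics/side0.png

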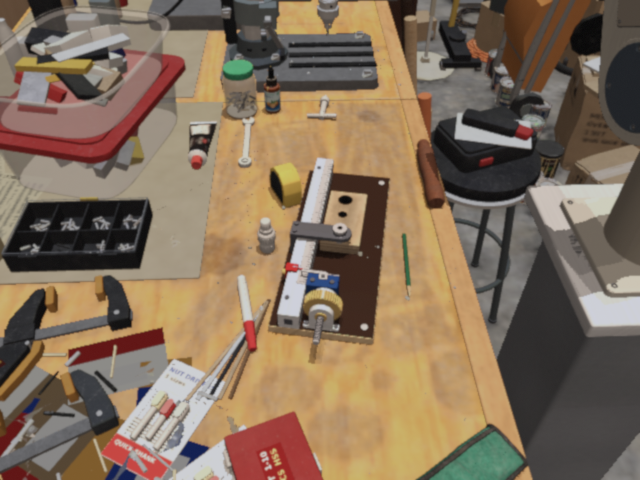

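The top view shows the jig turned by about 9°: wheel at (245,244), stop at (268,244), red cursor at (289,215) and block at (367,271). Next I'll enlarge both views.

Run:
```python
import cv2
a=cv2.imread("pics/top0.png")[190:335,200:475]
cv2.imwrite("pics/topc.png",cv2.resize(a[:,:],None,fx=2.9,fy=2.9,interpolation=cv2.INTER_CUBIC))
b=cv2.imread("pics/side0.png")[150:370,255:415]
t=cv2.imread("pics/top0.png")[195:280,200:305]
b1=cv2.resize(b,None,fx=2.5,fy=2.5,interpolation=cv2.INTER_CUBIC)
b2=cv2.resize(cv2.imread("pics/side0.png")[250:350,260:360],None,fx=4,fy=4,interpolation=cv2.INTER_CUBIC)
b2=cv2.copyMakeBorder(b2,0,550-400,0,0,cv2.BORDER_CONSTANT)
cv2.imwrite("pics/sidec.png",cv2.hconcat([b1,b2]))
```

```text
(no output)
```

View pics/topc.png

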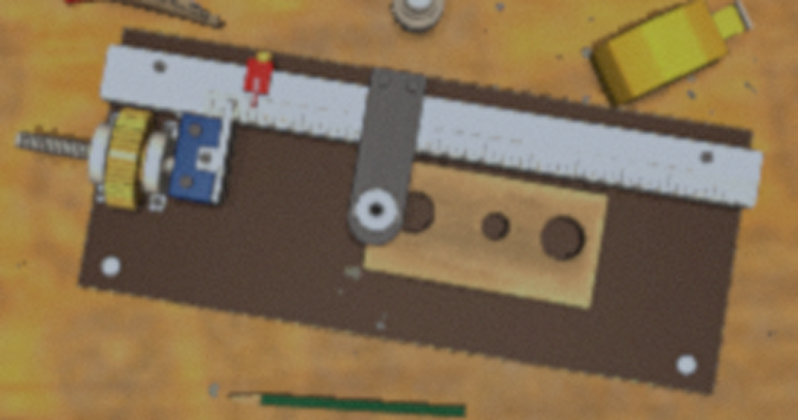

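View pics/sidec.png

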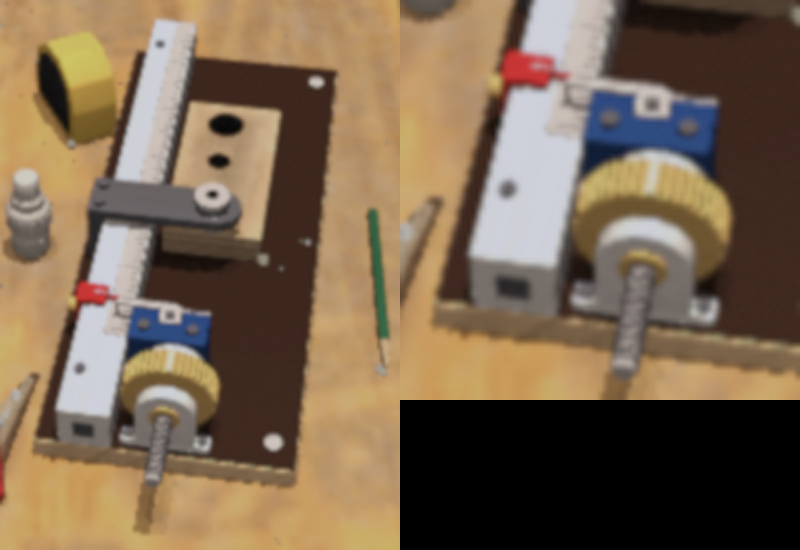

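```bash
cat > h.py <<'E'
from station import *
import numpy as np, cv2
from scipy.optimize import least_squares
def proj(n,P):
    c=camera_info(n);T=np.linalg.inv(c["T"]);p=np.atleast_2d(P)@T[:3,:3].T+T[:3,3]
    p=p*[1,-1,-1];q=p@np.asarray(c["intrinsics"]).T
    return q[:,:2]/q[:,2:]
def R(a):return np.array([[np.cos(a),-np.sin(a),0],[np.sin(a),np.cos(a),0],[0,0,1]])
def toW(j,P):return np.atleast_2d(P)@R(j[2]).T+[j[0],j[1],0]
def ray(n,uv,z):
    c=camera_info(n);d=np.linalg.inv(c["intrinsics"])@[uv[0],uv[1],1]
    d=c["T"][:3,:3]@(d*[1,-1,-1]);o=c["T"][:3,3]
    return o+d*(z-o[2])/d[2]
def toJ(j,P):return (np.asarray(P)-[j[0],j[1],0])@R(j[2])
tc=lambda p:np.array([200,190])+(np.array(p)+.5)/2.9-.5
sc=lambda p:np.array([255,150])+(np.array(p)+.5)/2.5-.5
s4=lambda p:np.array([260,250])+(np.array(p)-[400,0]+.5)/4-.5
E
python3 - <<'E'
from h import *
C=np.array([[-75,180,15],[-75,-180,15],[75,-180,15],[75,180,15]])/1e3
# fence front top edge ends too
F=np.array([[30,180,45],[30,-180,45]])/1e3
ut=tc([[80,285],[712,392],[750,132],[123,30]])
us=sc([[295,470],[335,72],[137,52],[35,440]])
for use in ("ts","t","s"):
    def f(p):
        j=p[:3];r=[]
        if "t" in use:r.append(proj("top",toW(j,C))-ut)
        if "s" in use:r.append(proj("side",toW(j,C))-us)
        return np.concatenate(r).ravel()
    s=least_squares(f,[.4,0,-.15],loss="soft_l1");print(use,s.x.round(4),s.fun.reshape(-1,2).round(1).tolist())
    if use=="ts": j=s.x
np.save("j.npy",j)
print("wheel",proj("top",toW(j,[0,.157,.071]))[0],proj("side",toW(j,[0,.157,.071]))[0],toW(j,[0,.157,.071]))
for n,k,l,z in[("top",tc,[("frontL",(365,268)),("frontR",(590,307)),("backR",(607,195))],.036),
 ("side",sc,[("frontR",(280,112)),("frontL",(262,242)),("backR",(192,103))],.036),
 ("top",tc,[("tip",(254,103)),("ptr",(233,106)),("wheeltop",(127,160))],.047),("side",s4,[("tip",(567,75))],.047)]:
    for a,p in l: print(n,a,(toJ(j,ray(n,k(p),z))*1e3).round(1))
a=cv2.imread("pics/top0.png")[210:250,250:310];b=cv2.imread("pics/side0.png")[255:295,280:340]
cv2.imwrite("pics/z.png",cv2.vconcat([cv2.resize(i,None,fx=7,fy=7,interpolation=cv2.INTER_CUBIC) for i in(a,b)]))
E
```

```text
ts [ 0.5094 -0.0086 -0.1887] [[-2.1, 0.9], [0.4, 1.5], [1.1, -1.1], [-0.7, -1.5], [1.2, 1.0], [1.2, -1.3], [-1.1, -1.2], [-1.3, -0.4]]
t [ 0.5094 -0.009  -0.1894] [[-1.9, 0.8], [0.6, 1.6], [1.3, -1.0], [-0.5, -1.5]]
s [ 0.5095 -0.0082 -0.1886] [[1.2, 1.2], [1.2, -1.2], [-1.1, -1.0], [-1.3, -0.1]]
wheel [241.39229048 243.24683088] [322.86507991 293.41675961] [[0.53886731 0.14557934 0.071     ]]
top frontL [-37.2  20.6  36. ]
top frontR [ -37.8 -103.1   36. ]
top backR [  23.7 -102.9   36. ]
side frontR [ -38.6 -100.1   36. ]
side frontL [-38.7  25.7  36. ]
side backR [  21.9 -100.3   36. ]
top tip [41.  94.6 47. ]
top ptr [ 37.5 105.6  47. ]
top wheeltop [ -0.9 157.6  47. ]
side tip [40.6 94.6 47. ]
```

View pics/z.png

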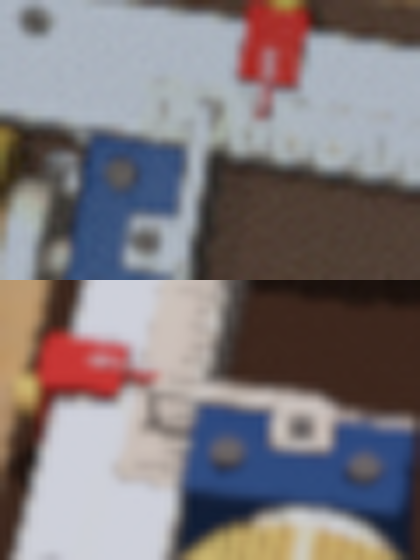

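Run:
```python
from h import *
j=np.load("j.npy")
zt=lambda p:((p-[250,210]+.5)*7-.5).round().tolist()
zs=lambda p:((p-[280,255]+.5)*7-.5+[0,280]).round().tolist()
for y in(94.6,104,108,112):
    P=toW(j,np.array([[38.5,y,47],[29,y,57],[-17,y,57],[-17,y,16]])/1e3)
    print(y,"top",zt(proj("top",P)),"side",zs(proj("side",P)))
```

```text
94.6 top [[262.0, 120.0], [251.0, 158.0], [216.0, 362.0], [233.0, 369.0]] side [[163.0, 378.0], [207.0, 350.0], [427.0, 375.0], [421.0, 505.0]]
104 top [[221.0, 114.0], [209.0, 151.0], [174.0, 355.0], [193.0, 362.0]] side [[155.0, 411.0], [200.0, 384.0], [422.0, 409.0], [416.0, 539.0]]
108 top [[204.0, 111.0], [192.0, 148.0], [156.0, 352.0], [176.0, 359.0]] side [[152.0, 425.0], [197.0, 398.0], [419.0, 423.0], [413.0, 553.0]]
112 top [[186.0, 108.0], [174.0, 145.0], [139.0, 349.0], [159.0, 356.0]] side [[148.0, 439.0], [193.0, 412.0], [417.0, 438.0], [411.0, 568.0]]
```

```bash
cat >> h.py <<'E'
try: J=np.load("j.npy")
except Exception: J=None
def q(a): return [0,np.cos(a/2),np.sin(a/2),0]
def W(x,y,z): return toW(J,np.array([x,y,z])/1e3)[0]
def crops(name,x0=270,y0=245,w=80,h=75,f=5):
    im=read_camera("side")[:,:,::-1]; cv2.imwrite("pics/raw_"+name+".png",im)
    t=read_camera("top")[:,:,::-1]; cv2.imwrite("pics/rawt_"+name+".png",t)
def stroke(xa,xb,press=6,y=157,v=.04,extra=0.):
    movel(W(xa,y,78),v=.15)
    hit=movel(W(xa,y,66),v=.02,until_force=press)
    z=get_tcp_pos()[2]*1e3; f0=get_ft_force()
    movel(W(xb,y,z-extra),v=v); f1=get_ft_force()
    movel(W(xb,y,z+6),v=.15)
    print(hit,"z",round(z,2),np.round(f0,1),np.round(f1,1),"t",round(get_time(),2))
E
python3 - <<'E'
from h import *
command_gripper(0)
for a in(J[2]+np.pi/2,J[2]-np.pi/2,J[2]):
    print(a,inverse_kinematics(W(0,157,90),q(a)))
a=min((J[2]+np.pi/2,J[2]-np.pi/2),key=lambda a:abs(inverse_kinematics(W(0,157,90),q(a))[5]) if inverse_kinematics(W(0,157,90),q(a)) is not None else 9)
print(a)
move_pose(W(-9,157,200),q(a))
movel(W(-9,157,90),v=.2)
print(get_time(),get_ft_force())
stroke(-9,9)
crops("1")
E
```

```text
1.3820580312834314 [ 2.42538457e-01  5.14854504e-01  1.85955603e+00 -4.44089210e-16
  7.67182115e-01  4.31276753e-01]
-1.7595346223063617 None
-0.18873829551146518 [ 2.42538457e-01  5.14854504e-01  1.85955603e+00 -4.44089210e-16
  7.67182115e-01  2.00207308e+00]
1.3820580312834314
5.0917 [ 0.87641419 -0.14541736 -0.23457   ]
True z 70.2 [-0.8 -1.5  6.3] [-0.5 -0.4  5.4] t 6.65
```

```bash
cat >> h.py <<'E'
def cmp(a,b,out):
    r=[]
    for n,(x,y,w,h) in(("",(280,255,70,60)),("t",(225,210,80,60))):
        r.append(cv2.hconcat([cv2.resize(cv2.imread(p)[y:y+h,x:x+w],(395,295),interpolation=cv2.INTER_CUBIC) for p in(a[n!=""],b[n!=""])]))
    cv2.imwrite(out,cv2.vconcat(r))
E
python3 -c "
from h import *
cmp(('pics/side0.png','pics/top0.png'),('pics/raw_1.png','pics/rawt_1.png'),'pics/c1.png')"
```

```text
(no output)
```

View pics/c1.png

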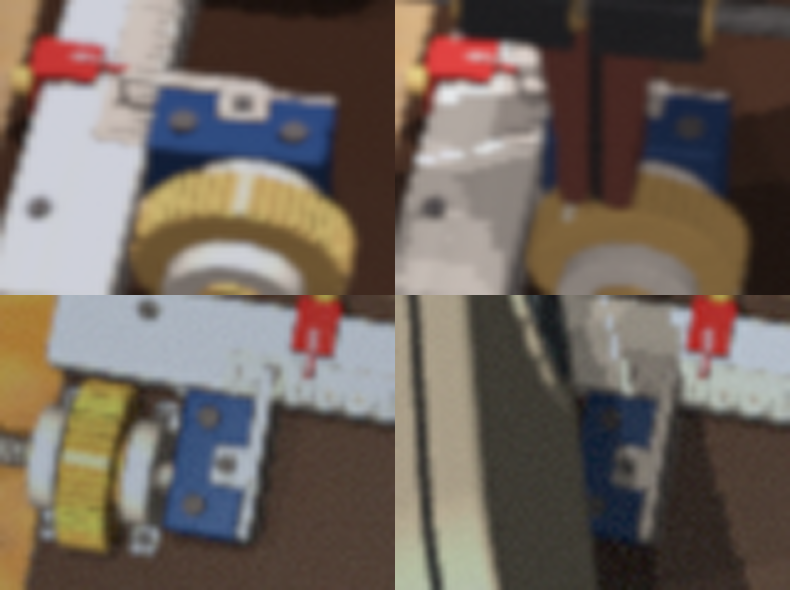

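The white stripe on the wheel has rolled to the back, from (243,190) to about (173,212) in the crop. The stop has moved slightly right, so there's no obvious slip. I'll run three more strokes, then retract and measure.

```bash
cat >> h.py <<'E'
def shift(n,a,b,box):
    x,y,w,h=box;A=cv2.imread(a)[y:y+h,x:x+w].astype(np.float32)
    m=10;B=cv2.imread(b)[y-m:y+h+m,x-m:x+w+m].astype(np.float32)
    k=8;A=cv2.resize(A,None,fx=k,fy=k,interpolation=cv2.INTER_CUBIC);B=cv2.resize(B,None,fx=k,fy=k,interpolation=cv2.INTER_CUBIC)
    r=cv2.matchTemplate(B,A,cv2.TM_CCOEFF_NORMED);_,s,_,l=cv2.minMaxLoc(r)
    return np.array(l)/k-m,s
def stopmove(b):
    for n,a,p,box in(("top","pics/top0.png","pics/rawt_%s.png",(259,229,20,29)),("side","pics/side0.png","pics/raw_%s.png",(308,268,30,12))):
        d,s=shift(n,a,p%b,box)
        c=proj(n,W(0,105,57))[0]
        print(n,d,round(s,3),"jig mm",((toJ(J,ray(n,c+d,.057))-toJ(J,ray(n,c,.057)))*1e3).round(2))
E
python3 - <<'E'
from h import *
for i in range(3): stroke(-9,9)
movel(W(-60,157,110),v=.25); movel(W(-180,210,200),v=.3)
crops("2"); stopmove("2"); print(get_time())
cmp(('pics/side0.png','pics/top0.png'),('pics/raw_2.png','pics/rawt_2.png'),'pics/c2.png')
E
```

```text
True z 70.18 [-1.4 -0.2  7.3] [-0.5 -0.6  6.4] t 8.32
True z 70.2 [-0.7 -0.9  8.2] [ 0.4 -0.6  4.3] t 9.88
True z 70.17 [-1.8  0.2  7.8] [ 0.4 -0.3  5.2] t 11.45
top [5.5 1. ] 0.938 jig mm [-0.13 -8.72  0.  ]
side [ 0.875 -4.5  ] 0.981 jig mm [-0.05 -8.86  0.  ]
12.6917
```

View pics/c2.png

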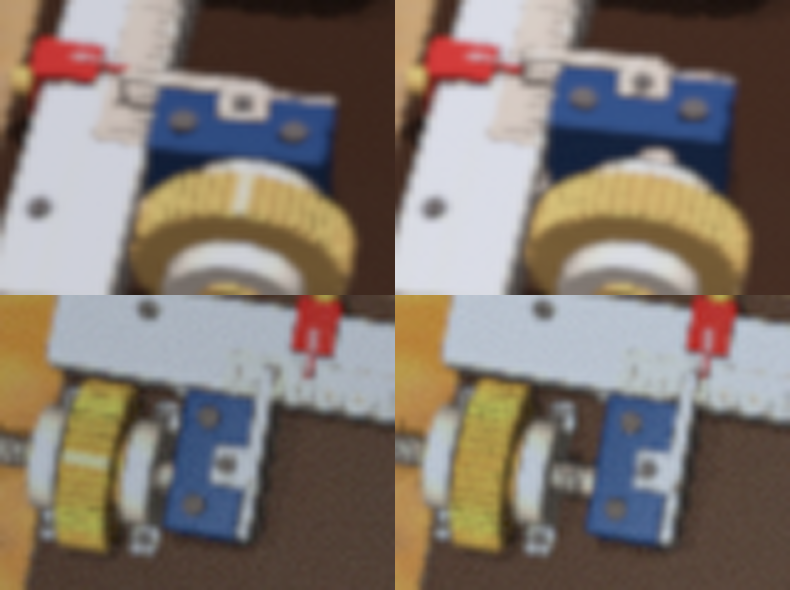

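Run:
```python
from h import *
# average frames to cut noise
out=[]
for n,x,y in(("side",294,256),("top",276,210)):
    im=np.mean([read_camera(n)[:,:,::-1].astype(np.float32) for _ in range(6)],0)
    cv2.imwrite(f"pics/avg_{n}.png",im)
    w,h=(52,36) if n=="side" else (28,36)
    if n=="side": w=28
    out.append(cv2.resize(im[y:y+h,x:x+w],None,fx=14,fy=14,interpolation=cv2.INTER_CUBIC).clip(0,255))
    z=lambda p:((p-[x,y]+.5)*14-.5).round().tolist()
    for Y in(94.6,96,98): print(n,Y,z(proj(n,np.array([W(38.5,Y,47),W(29,Y,57),W(20,Y,57)]))))
cv2.imwrite("pics/z2.png",cv2.hconcat(out))
```

```text
side 94.6 [[130.0, 182.0], [219.0, 127.0], [304.0, 137.0]]
side 96 [[127.0, 192.0], [216.0, 137.0], [302.0, 147.0]]
side 98 [[124.0, 206.0], [213.0, 151.0], [299.0, 161.0]]
top 94.6 [[161.0, 241.0], [139.0, 316.0], [125.0, 395.0]]
top 96 [[148.0, 239.0], [126.0, 314.0], [112.0, 393.0]]
top 98 [[131.0, 236.0], [108.0, 311.0], [95.0, 390.0]][ WARN:0@6.800] global loadsave.cpp:1063 imwrite_ Unsupported depth image for selected encoder is fallbacked to CV_8U.
```

View pics/z2.png

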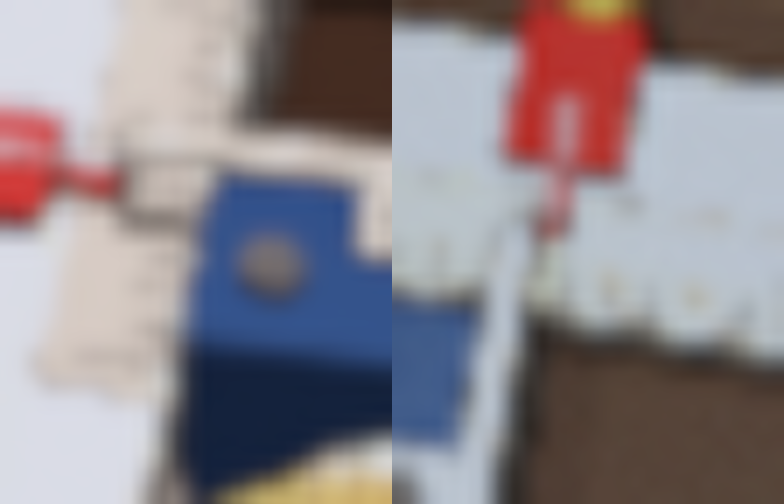

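```bash
cat >> h.py <<'E'
from scipy.ndimage import map_coordinates
ys=np.arange(86,106,.5)
def prof(n,im,xs,z):
    r=0
    for x in xs:
        p=proj(n,np.array([W(x,y,z) for y in ys]))
        r=r+np.array([map_coordinates(im[:,:,c].astype(float),[p[:,1],p[:,0]],order=1) for c in range(3)])
    return (r/len(xs)).T
E
python3 - <<'E'
from h import *
L=[]
for n in("side","top"):
    im=cv2.imread(f"pics/avg_{n}.png")
    L.append(prof(n,im,np.arange(18,27,1),57).mean(1))
    L.append(prof(n,im,np.arange(-15,-8,1),57).mean(1))
    p=prof(n,im,np.arange(39,43,.5),47); L.append(p[:,2]-p[:,1])
    L.append(prof(n,im,np.arange(33,37,1),47).mean(1))
print("y | side: plate, plateF, red, ptr | top same")
for y,*r in zip(ys,*L): print(y,*[int(v) for v in r])
E
```

```text
y | side: plate, plateF, red, ptr | top same
86.0 58 48 10 201 62 70 -9 183
86.5 57 48 9 203 62 69 -9 181
87.0 57 48 9 203 61 68 -9 179
87.5 57 48 9 202 60 67 -9 178
88.0 57 48 9 200 60 66 -8 181
88.5 57 48 9 198 60 65 -8 184
89.0 57 48 9 195 60 64 -9 187
89.5 57 48 9 189 60 63 -9 187
90.0 57 48 10 183 59 63 -9 187
90.5 58 48 11 177 58 61 -9 187
91.0 61 48 13 174 56 60 -8 184
91.5 65 48 15 176 54 57 -7 180
92.0 70 48 19 179 52 56 -3 176
92.5 80 48 28 182 51 54 4 174
93.0 94 48 38 183 53 56 12 174
93.5 109 48 48 182 58 65 21 174
94.0 125 49 57 181 68 78 27 172
94.5 140 50 60 180 84 93 32 168
95.0 154 51 62 179 103 111 35 163
95.5 168 55 65 177 124 132 31 158
96.0 181 62 64 175 146 150 25 159
96.5 188 68 55 172 164 159 18 163
97.0 189 76 44 168 177 160 10 168
97.5 189 85 34 159 183 158 4 175
98.0 186 95 25 149 184 148 -1 181
98.5 179 104 21 139 180 133 -4 187
99.0 167 113 18 132 169 119 -5 189
99.5 154 118 14 135 154 109 -7 187
100.0 140 119 12 138 139 103 -7 185
100.5 128 120 11 142 126 99 -8 182
101.0 117 118 11 148 115 99 -8 178
101.5 107 113 11 157 107 100 -8 176
102.0 99 108 10 167 102 101 -9 175
102.5 94 103 10 177 99 102 -9 177
103.0 92 98 10 184 99 102 -9 180
103.5 91 95 10 185 98 102 -9 183
104.0 90 92 10 186 98 102 -9 184
104.5 90 90 10 187 98 102 -9 185
105.0 90 89 10 189 98 102 -9 185
105.5 90 89 10 190 98 101 -9 184
```

The tip of the red mark reads jig y ≈ 95.0 and the steel face ≈ 95.5, so about 0.6 mm remains, or roughly 5 mm at the rim. That means one short stroke.

Run:
```python
from h import *
movel(W(-60,157,110),v=.25)
stroke(-2.5,2.6)
movel(W(-60,157,110),v=.25); movel(W(-180,210,200),v=.3)
for n,k in(("side","raw_3"),("top","rawt_3")):
    cv2.imwrite(f"pics/{k}.png",np.mean([read_camera(n)[:,:,::-1].astype(np.float32) for _ in range(6)],0).round().astype(np.uint8))
stopmove("3")
for n,k in(("side","raw_3"),("top","rawt_3")):
    im=cv2.imread(f"pics/{k}.png")
    a=prof(n,im,np.arange(18,27,1),57).mean(1);m=a.argmax();h=(a[m]+a[:m].min())/2
    i=np.where(a[:m]<h)[0][-1];e=ys[i]+.5*(h-a[i])/(a[i+1]-a[i])
    p=prof(n,im,np.arange(39,43,.5),47);r=(p[:,2]-p[:,1]);r=np.clip(r-r.min()-8,0,None)
    print(n,"face",round(e,2),"tip",round((ys*r).sum()/r.sum(),2))
print(get_time())
bl=[("top",toJ(J,ray("top",tc(p),.036))) for p in[(365,268),(590,307),(607,195)]]
print(bl)
```

```text
True z 71.12 [-1.5 -0.5  7.7] [1.1 0.4 2.6] t 15.64
top [5.875 0.875] 0.952 jig mm [ 0.16 -9.26  0.  ]
side [ 1.   -4.75] 0.989 jig mm [-0.17 -9.37  0.  ]
side face 93.64 tip 95.19
top face 94.87 tip 94.93
17.3583
[('top', array([-0.03723086,  0.02055968,  0.036     ])), ('top', array([-0.03782871, -0.10312153,  0.036     ])), ('top', array([ 0.02368215, -0.10289846,  0.036     ]))]
```

The face and mark now agree to about 0.1 mm in the top view. Next is the block: first back to the fence, then along it.

Run:
```python
from h import *
r=lambda:(toJ(J,get_tcp_pos())*1e3).round(1)
move_pose(W(-65,-40,110),q(J[2]+np.pi/2))
movel(W(-65,-40,24),v=.12)
print(movel(W(-30,-40,24),v=.03,until_force=4),r(),get_ft_force().round(1))
movel(W(-65,-40,24),v=.1); movel(W(-65,-40,60),v=.2); 
movel(W(-4,-135,60),v=.25); movel(W(-4,-135,24),v=.12)
print(movel(W(-4,-36,24),v=.04,until_force=4),r(),get_ft_force().round(1))
movel(W(-4,-60,24),v=.1);movel(W(-4,-60,90),v=.2)
movel(W(-60,-170,200),v=.3)
crops("4");stopmove("4");print(get_time())
cv2.imwrite("pics/c4.png",cv2.vconcat([cv2.resize(cv2.imread("pics/rawt_4.png")[200:310,225:405],(720,440),interpolation=cv2.INTER_CUBIC)]))
```

```text
True [-41.4 -40.1  23.7] [-0.  -0.1  0.3]
True [ -4.2 -40.8  23.9] [-0.4 -1.5  0.8]
top [5.75  0.875] 0.863 jig mm [ 0.13 -9.07  0.  ]
side [ 0.75  -4.875] 0.765 jig mm [ 0.22 -9.56  0.  ]
25.6417
```

View pics/c4.png

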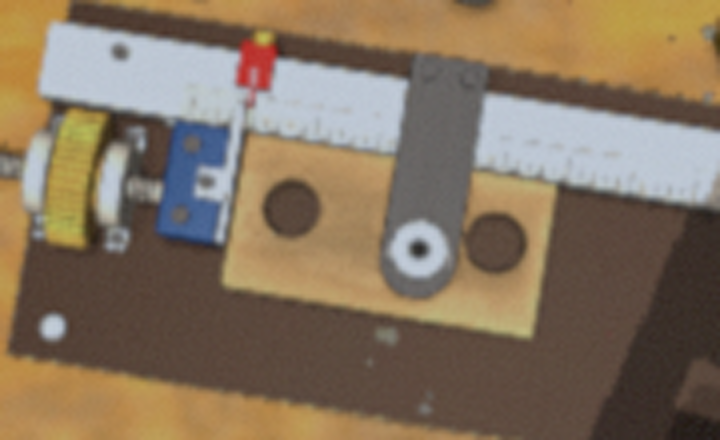

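The block looks seated at the stop and the fence. I'll do a gentle squaring touch at both ends and read the contact positions.

Run:
```python
from h import *
r=lambda:(toJ(J,get_tcp_pos())*1e3).round(2)
for y in(-15,65):
    movel(W(-70,y,70),v=.25); movel(W(-65,y,24),v=.15)
    print(y,movel(W(-30,y,24),v=.025,until_force=5),r())
    movel(W(-70,y,24),v=.1); movel(W(-70,y,90),v=.25)
movel(W(-70,-70,90),v=.25);movel(W(-3,-70,90),v=.25); movel(W(-3,-60,24),v=.15)
print(movel(W(-3,-34,24),v=.025,until_force=5),r())
movel(W(-3,-60,24),v=.1);movel(W(-3,-60,100),v=.2);movel(W(-60,-170,200),v=.3)
for n,k in(("side","raw_5"),("top","rawt_5")):
    cv2.imwrite(f"pics/{k}.png",np.mean([read_camera(n)[:,:,::-1].astype(np.float32) for _ in range(6)],0).round().astype(np.uint8))
print(get_time());stopmove("5")
f=lambda p:np.array([225,200])+(np.array(p)+.5)/4-.5
for p in[(222,288),(530,338),(555,185)]: print((toJ(J,ray("top",f(p),.036))*1e3).round(1))
for n,k in(("side","raw_5"),("top","rawt_5")):
    p=prof(n,cv2.imread(f"pics/{k}.png"),np.arange(39,43,.5),47);q_=p[:,2]-p[:,1];q_=np.clip(q_-q_.min()-8,0,None);print("tip",(ys*q_).sum()/q_.sum())
a=cv2.resize(cv2.imread("pics/rawt_5.png")[205:295,255:385],None,fx=6,fy=6,interpolation=cv2.INTER_CUBIC)
cv2.imwrite("pics/c5.png",a)
```

```text
-15 True [-41.39 -15.05  23.65]
65 True [-41.23  64.86  23.64]
True [ -3.02 -40.77  23.97]
36.2
top [5.625 0.875] 0.862 jig mm [ 0.09 -8.87  0.  ]
side [ 0.75  -4.875] 0.762 jig mm [ 0.22 -9.56  0.  ]
[-32.8  94.3  36. ]
[-32.1 -29.1  36. ]
[ 29.2 -29.2  36. ]
tip 95.20413966567675
tip 94.94072801999022
```

View pics/c5.png

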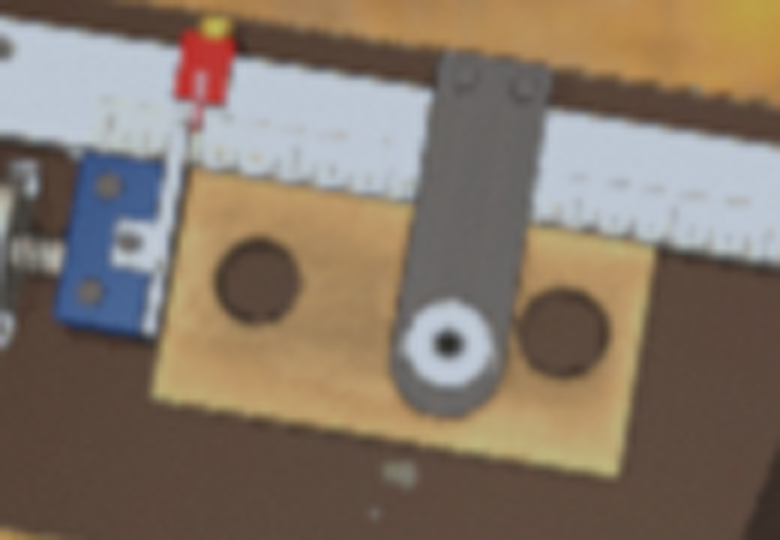

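Run:
```python
import h; from h import *
im=cv2.imread("pics/rawt_5.png")
for xs,lo in((np.arange(-29,-20,1),86),(np.arange(-28,24,4),-40)):
    h.ys=np.arange(lo,lo+20,.25)
    a=prof("top",im,xs,36).mean(1);t=(a.max()+a.min())/2
    print([round(h.ys[i]+.125,2) for i in np.where(np.diff(np.sign(a-t)))[0]],a.min().round(),a.max().round())
```

```text
[np.float64(95.38)] 71.0 155.0
[np.float64(-29.88)] 75.0 155.0
```

The block's left end reads y ≈ 95.2 and its right end ≈ -29.9, so the measured length of 125.2 matches the given 125 mm. The mark reads 94.9, so everything agrees to about 0.3 mm and I'm handing in.

```bash
python3 -c "
from station import *
print(job_done(),get_time())"
```

```text
the job is handed in; nothing more can be done
the job is handed in; nothing more can be done
```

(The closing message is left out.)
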